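# Open the spray booth's window to its working height

### The arm

A 6-joint arm with a two-finger parallel gripper is mounted at the origin on the work surface. World frame = base frame: x ahead of the robot, y to its left, z up, the work surface at z = 0. Lengths are in mm, angles in degrees, forces in N, time in s.
With the tool pointing down it reaches from about 350 to 850 mm from the base axis. Payload 8.1 kg.
Tool frame: the origin (TCP) lies midway between the tips of the shut fingers; the grasp point (between the pads) lies 19 mm behind it; z points along the fingers, y is the line along which they close (so a half turn about z gives the same grasp; the last joint's range is limited). The gripper opens to 85 mm and grips with 20 to 120 N. Pads are 22 mm wide; open, the fingers measure 114 mm over their backs; the gripper's body (76 mm by 85 mm) begins 54 mm behind the grasp point. The pads swing forward as they close: fully open they stand 13 mm farther back than shut.
Start: joints at [62.258, 7.471, 85.268, -0, 87.261, -4.893], TCP at [232.967, 552.93, 231.292] pointing down, gripper open.
Joint ranges: [-169.43, 169.43], [-51.17, 129.36], [1.28, 143.12], [-76.62, 256.62], [0, 156.53], [-152.29, 152.29]. Speed limits (degrees/s): [136.94, 136.94, 159.86, 180, 180, 180].

### API

Orientations are given as [roll, pitch, yaw] about the fixed x, y, z axes, in that order (R = Rz(yaw) Ry(pitch) Rx(roll)).
In Python, from bench import sense, snapshot, camera_params, hand_in, masks_of, pinpoint gives the robot as it stands.
- The arm moves only by the tool step_arm, never from a script. Its argument "targets" is a list of rows, each an object with "angular": the turn, a rotation vector about the tool's x, y, z scaled (see below), a list of three; "dp": the shift along the tool's x, y, z scaled (see below), a list of three; "fingers": the closure, from 0 (fully open) to 1 (shut). A call has exactly 8 rows; each row is the pose to reach, as a shift and turn from the pose commanded when the call began, along the tool's axes at that moment, turning the shorter way round; what a row does not reach only later rows make up. The controller multiplies each number of a shift by 0.2 m and each number of a turn by 180 degrees. A row lasts 1/8 s, in which the tool goes at most 62.5 mm and 10.7 degrees, less where a joint would pass 70% of its speed; a pose out of reach is approached as far as the arm can. A call with a number of a shift or a turn outside -1 to 1 is refused whole. A call with a gripper value outside its range is refused whole. The fingers move at their own pace and stop on an object; "newtons" is the grip in N (left out, the last holds). Time passes only in rows, so rows that repeat a pose let the fingers close, or fill a call up. It gives the time, the measured TCP pose, the force, the opening and the grip force at its end, in the units of the state.
- sense(): the state, without advancing time (a new reading comes with each control period).
- snapshot(name): name is "scene" or "top"; returns the picture (400x640x3 uint8, blue, green, red); there is no depth.
- camera_params(name): a dict with "vfov" (degrees; the focal length in pixels is half the picture's height over the tangent of half this angle, whatever the lens; pixels are square), "cx", "cy" (the principal point, pixels), "R" (3x3) and "t" (3): a world point X has camera coordinates R X + t. Camera axes: x right, y down, z forward; pixel columns grow to the right and rows downward; lengths in mm; the calibration is good to about 2 mm. A picture is of the moment at which its call begins. camera_params takes no time and is no camera call.
- hand_in(): hands the job in; it is judged then, once.
Trained networks look in the newest picture that a camera, given by its name, has taken for a name from the list of things; names that differ only in an ending like _2 or _b are one class to them, and where a whole thing is asked for, a point or a joint stands for the part that bears it (a point fixed in the world has none). Each returns a list of dicts, best first, with "conf" (0 to 1); they miss things now and then, are a little off and sometimes report something else, mostly with a low value. They report only what shows in the picture. A call takes as long as a camera call.
- masks_of(camera, label): "pixels" (400x640 bool, what is visible of it) and "at" ([column, row] in pixels, amid what is visible of it).
- pinpoint(camera, label): "at" ([column, row] in pixels: a listed point, or the origin of a listed thing).
The state is a dict: "time": time; "joint_pos": joint angles; "qd": joint speeds; "joint_efforts": joint torques, N m; "tool_pos": TCP position; "tcp_rot": TCP orientation; "ft_force": force on the tool from outside, world axes, zero at the start; "wrist_torque": the same for the moment, N m; "finger_gap": finger opening in mm; "grip_force": force on a finger pad.
Only numpy, scipy, OpenCV 4.12 (cv2) and the standard library are available. Lean on these libraries where they do the work, as an engineer would, in place of code of your own. Each camera call takes 0.05 s, during which the arm holds its last target. There are 200 camera calls.

### The job

Open the spray booth's window to its working height: with the fingertips beneath the dark steel lip along its lower edge, push the window gently up until the lip is level with the tip of the pointer on the left jamb, without running it up past the pointer, then leave it standing there and come clear. Do not grip the lip, keep the hand off the clear pane, and leave the pointer and the things in and around the booth where they are.

Things in the scene. Friction and masses are not known exactly. Their poses are not given: they have to be found in the camera images.
- booth: Bench spray booth, white metal, aluminium and clear plastic, 500 wide (y), 320 deep (x), 460 high plus a fan box; fixed. Origin: on the table under the middle of its front edge; x points into the booth, y to the robot's left, z up. Its base is 35 high; above it the front leans back 0.35 rad (20 degrees) from vertical between two 30 wide aluminium jambs centred at y = +235 and -235.
- sash (a joint): How far the window has slid up the leaning front, m: 0 shut, 0.25 at the top stop; its path leans 0.35 rad from vertical, up and into the booth. Counterweighted (0.6 to 1 kg moves): it stays where it is left and takes 1 to 7 N along the slide to move up or down. It stands a little open at the start.
- lip_edge (a point): Middle of the free front edge of the window's dark steel lip, half-way up its thickness. Axes: y along the lip, z up along the slide, x square to the pane, into the booth. The lip is a flat bar along the window's lower edge, 380 long (y), 41 deep (x 0 to 41), 12 thick (z -6 to +6), standing out 32 in front of the pane; below it all is open down to the booth's base.
- pane_middle (a point): Centre of the front face of the window's clear pane, 400 wide (y), 5 thick, 196 high (z) from the lip's top up, between aluminium stiles. Axes as lip_edge. The pane is not to be touched.
- pointer_tip (a point): Tip of the dark steel pointer clamped on the front of the left (+y) jamb: a 30 wide, 24 high block with a knurled screw, tapering to a blunt tip 8 past the end of the lip (198 left of the window's middle). Axes as lip_edge: the lip is level with it when lip_edge has z = 0 in this frame. The pointer is no stop; the window slides past it.
- spray_can: Spray can, 52 diameter, 170 high, standing in the booth, left of its middle. Origin under its middle. To be left alone.
- print_block: Wooden printing block 100 x 130 x 24 lying in the booth, right of its middle. Origin under its middle. To be left alone.
- ink_jar: Glass ink jar, 66 diameter, 75 high, on the table in front of the booth, to the left. Origin under its middle. To be left alone.
- brayer: Ink roller lying on the table in front of the booth, to the right: 40 diameter, 100 wide rubber roller, 24 thick wooden handle along -x to 140 from the origin. Origin on the table under the roller's middle. To be left alone.

How it is judged (in metres and radians):
On the way, in this order (a step that is already met when the one before it is completed fails the run):
1. the fingers press on the lip while the window is still more than 20 mm below the pointer (contact force between the fingers and sash_c0 above 0.5 N and z of lip_edge in the frame of pointer_tip below -0.02 m), for 0.1 s.
2. the lip is level with the pointer's tip (within 8 mm along the slide) (z of lip_edge in the frame of pointer_tip between -0.008 and 0.008 m), for 0.2 s.
At the end, for the whole second after the job is handed in: The middle of the lip's front edge is level with the pointer's tip, within 8 mm along the slide, the window is at rest, and the can, block, jar and brayer stand or lie within 20 mm of where they were, not tipped (all of step 2 and velocity of joint sash between -0.005 and 0.005 m/s and distance of each of spray_can, print_block, ink_jar, brayer from where it was at the start of the episode below 0.02 m and angle between each of spray_can, print_block, ink_jar, brayer's own z axis and vertical below 0.25 rad); the robot touches nothing.
It fails at once if the window is run up more than 15 mm past the pointer (z of lip_edge in the frame of pointer_tip above 0.015 m).
It fails at once if the window is flung or dropped: faster than 0.3 m/s (velocity of joint sash above 0.3 m/s or velocity of joint sash below -0.3 m/s).
It fails at once if the lip is gripped or forced: fingers on it with more than 20 N (contact force between the fingers and sash_c0 above 20 N).
It fails at once if the hand touches the clear pane (over 1 N) (contact force between any of the fingers, the arm and sash_c1 above 1 N).
It fails at once if the pointer is shifted by more than 5 mm, or the can, block, jar or brayer by more than 20 mm (distance of pointer_tip from where it was at the start of the episode above 0.005 m or distance of any of spray_can, print_block, ink_jar, brayer from where it was at the start of the episode above 0.02 m).
It also fails if it takes over 35 s, if anything falls off the work surface, if the arm or the gripper's body presses on something with over 40 N, if the wrist force passes 120 N, or if a joint passes its speed limit or range.

## Working session

There is one attempt and no reset: what is moved stays moved. The work goes in short steps, Python scripts to look and compute and a tool call to move; the robot and the scene stay as the last step left them, time stands still between calls to the robot, and variables do not carry over. Pictures are saved under pics/ and viewed, at most 10 in all, crops included, and the job is handed in when it is done.

Besides the shell and the picture viewer there is one more tool, called after "Request:" as name(argument=value, ...) on one line, values as JSON. step_arm: Moves the arm, as the interface text tells. Its arguments: {"type":"object","properties":{"targets":{"type":"array","items":{"type":"object","properties":{"angular":{"type":"array","items":{"type":"number","minimum":-1,"maximum":1}},"dp":{"type":"array","items":{"type":"number","minimum":-1,"maximum":1}},"fingers":{"type":"number"}}}},"newtons":{"type":"number"}},"required":["targets"]}

```bash
mkdir -p pics
cat > h.py <<'E'
import numpy as np, cv2
from bench import *
from scipy.optimize import least_squares
from scipy.spatial.transform import Rotation as Ro
def proj(c,X):
    p=camera_params(c);f=200/np.tan(np.radians(p['vfov'])/2)
    q=np.array(p['R'])@np.asarray(X,float)+np.array(p['t']).ravel();return np.array([p['cx']+f*q[0]/q[2],p['cy']+f*q[1]/q[2]])
def tri(obs):
    return least_squares(lambda X:np.concatenate([proj(c,X)-u for c,u in obs]),[600,0,150])
E
python3 - <<'E'
from h import *
print(sense())
for c in('scene','top'):
    cv2.imwrite(f'pics/{c}0.png',snapshot(c))
    p=camera_params(c);print(c,p['vfov'],-np.array(p['R']).T@np.array(p['t']).ravel())
O={}
for l in 'booth lip_edge pane_middle pointer_tip spray_can print_block ink_jar brayer'.split():
    for c in('scene','top'):
        r=pinpoint(c,l); print(l,c,[(np.round(d['at'],1).tolist(),round(d['conf'],2)) for d in r[:2]])
        if r:O.setdefault(l,[]).append((c,np.array(r[0]['at'])))
    if len(O.get(l,[]))==2:
        s=tri(O[l]);print('   ',s.x.round(1),s.fun.round(1))
E
```

```text
{'time': 0.0, 'joint_pos': array([ 6.22590168e+01,  7.51303292e+00,  8.53296217e+01,  2.41444593e-04,
        8.72638906e+01, -4.89323250e+00]), 'qd': array([ 0.0363435 ,  0.03338286, -0.00850178,  0.02764595, -0.03858375,
       -0.02961182]), 'joint_efforts': array([ 4.76998393e-04, -5.69390881e+01, -5.00555170e+01,  1.11206832e-04,
        1.42000912e-02,  1.49453024e-05]), 'tool_pos': array([232.68683086, 552.43228582, 230.26281041]), 'tcp_rot': array([-1.79893864e+02, -9.32849220e-03,  1.57152229e+02]), 'ft_force': array([-0.25914955,  0.23046152, -0.90785222]), 'wrist_torque': array([ 0.03181855, -0.02258627, -0.01376869]), 'grip_force': 0.0, 'finger_gap': 85.37043500693726}
scene 43.79525476587452 [ 820.87791019  203.38398755 1190.76845075]
top 52.46371412843442 [ 455.16848672    4.89054134 1180.30708022]
booth scene [([329.0, 224.4], 0.79)]
booth top [([305.8, 193.3], 0.78), ([306.3, 179.3], 0.25)]
    [ 5.418e+02  4.630e+01 -1.000e-01] [-0. -0. -0.  0.]
lip_edge scene []
lip_edge top [([306.0, 179.6], 0.93)]
pane_middle scene [([304.6, 238.2], 0.6)]
pane_middle top [([301.9, 151.0], 0.68)]
    [636.2  48.3 179.2] [ 1.4  0.2  1.5 -0.8]
pointer_tip scene [([396.3, 279.2], 0.47)]
pointer_tip top [([223.3, 157.1], 0.59)]
    [607.6 243.1 213. ] [-1.4 -0.1 -1.5  0.8]
spray_can scene []
spray_can top []
print_block scene []
print_block top []
ink_jar scene [([437.9, 218.7], 0.86)]
ink_jar top [([233.0, 253.3], 0.65)]
    [361.1 259.4 -31.9] [ 0.  0.  0. -0.]
brayer scene [([275.7, 96.5], 0.76), ([437.7, 216.1], 0.57)]
brayer top [([424.3, 265.6], 0.72)]
    [ 333.  -290.5  -11.6] [-4.2 -0.7 -4.   2.1]
```

View pics/scene0.png

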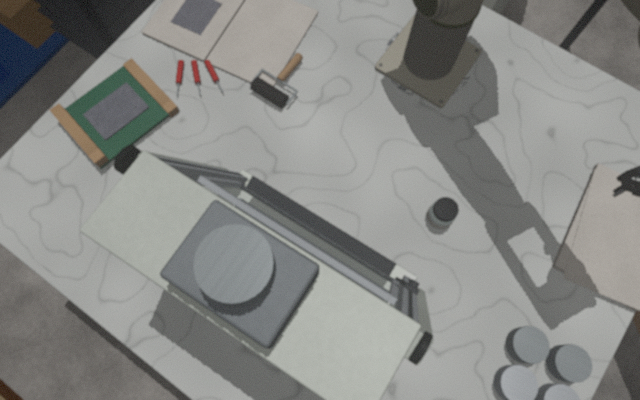

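View pics/top0.png

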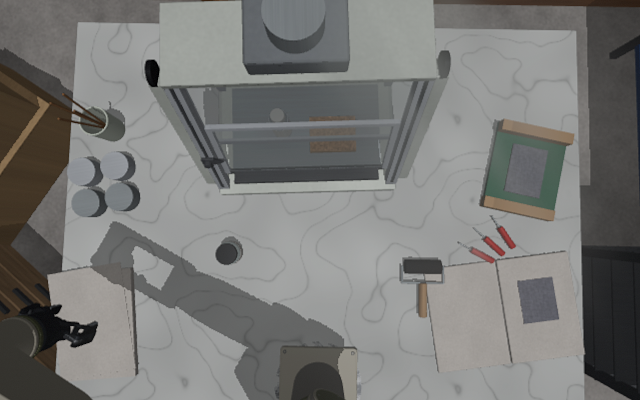

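The scene view is from behind and above: lip roughly (247,178)–(392,275), pointer around (405,285). The top view shows the lip at (234,180)–(381,178), the pointer near (213,161), the jar at (229,251) and the brayer at (422,270).

Run:
```python
from h import *
t=cv2.imread('pics/top0.png')[135:205,185:400]; s=cv2.imread('pics/scene0.png')[165:305,230:430]
t=cv2.resize(t,(774,252),interpolation=cv2.INTER_CUBIC)
s=cv2.resize(s,(480,336),interpolation=cv2.INTER_CUBIC)
o=np.zeros((590,774,3),np.uint8);o[:252]=t;o[252:588,:480]=s
cv2.imwrite('pics/crop1.png',np.clip(o*1.5,0,255).astype(np.uint8))
for c in('scene','top'):
  for k in range(2):
    snapshot(c)
    for l in('lip_edge','pane_middle','pointer_tip','booth'):
        print(c,l,[(np.round(d['at'],1).tolist(),round(d['conf'],2)) for d in pinpoint(c,l)[:1]])
```

```text
scene lip_edge [([320.1, 215.3], 0.56)]
scene pane_middle [([302.6, 236.0], 0.86)]
scene pointer_tip [([394.5, 282.3], 0.58)]
scene booth [([327.7, 224.5], 0.81)]
scene lip_edge [([322.2, 217.6], 0.88)]
scene pane_middle [([304.2, 236.6], 0.84)]
scene pointer_tip [([398.1, 279.2], 0.76)]
scene booth [([325.4, 223.5], 0.84)]
top lip_edge [([305.9, 182.2], 0.95)]
top pane_middle [([303.3, 151.0], 0.85)]
top pointer_tip [([222.2, 157.4], 0.42)]
top booth [([308.0, 191.8], 0.9)]
top lip_edge [([304.7, 181.5], 0.95)]
top pane_middle [([302.7, 149.2], 0.57)]
top pointer_tip [([224.6, 160.9], 0.62)]
top booth [([308.7, 192.4], 0.96)]
```

View pics/crop1.png

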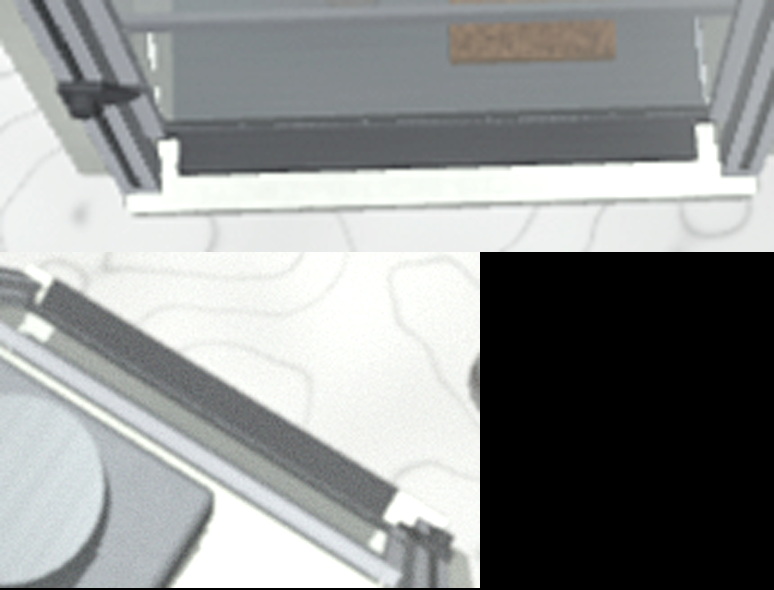

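```bash
cat > fit.py <<'E'
from h import *
A=[('top','L',(305.5,181.1),1.5),('scene','L',(321.2,216.5),1.5),('top','M',(302.6,150.4),1.5),('scene','M',(303.8,236.9),1.5),
('top','T',(224,160.0),1.),('scene','T',(396.5,279.8),1.),('top','B',(307.2,192.4),1.5),('scene','B',(327.4,224.1),1.5),
('top',(0,190,-6),(235,182.8),1),('top',(0,-190,-6),(378.9,178.9),1),('scene',(0,-190,6),(252.9,176.7),1),('scene',(0,190,6),(397.5,264),1)]
def pts(v):
    R=Ro.from_euler('xyz',[0,.35,v[3]]).as_matrix();P=v[:3]
    w=lambda q:P+R@np.array(q,float)
    b=Ro.from_euler('z',v[3]).as_matrix()@np.array([v[6],0,0])+P;b[2]=0
    return w,dict(L=P,M=w((32,0,104)),T=w((v[5],198,v[4])),B=b)
def res(v):
    w,D=pts(v);r=[]
    for c,k,u,s in A: r+=list((proj(c,D[k] if isinstance(k,str) else w(k))-u)/s)
    return np.array(r+[v[5]/8])
s=least_squares(res,[560,46,60,.03,80,0,-20],x_scale=[10,10,10,.02,10,5,10])
if __name__=='__main__':
    print(s.x.round(3));print(np.sqrt(np.diag(np.linalg.inv(s.jac.T@s.jac))).round(3))
    for a,r in zip(A,s.fun[:-1].reshape(-1,2)):print(a[:2],r.round(1))
    w,D=pts(s.x);print({k:x.round(1) for k,x in D.items()})
    for c,l,h in(('top','ink_jar',0),('top','brayer',0)):print(l)
    for l,u in(('jar',(231,252)),('brayer',(422.5,266)),('brayer_end',(422.5,316))):
        z={'jar':70,'brayer':20,'brayer_end':15}[l]
        q=least_squares(lambda X:proj('top',[X[0],X[1],z])-u,[300,0]);print(l,q.x.round(0))
E
python3 fit.py
```

```text
[ 5.67653e+02  4.31560e+01  1.16093e+02  5.30000e-02  9.53900e+01
  1.49750e+01 -2.37640e+01]
[1.054e+00 8.530e-01 4.126e+00 6.000e-03 7.593e+00 2.893e+00 3.066e+00]
('top', 'L') [ 0.1 -0.5]
('scene', 'L') [0.9 1.9]
('top', 'M') [ 0.7 -0.5]
('scene', 'M') [ 1.5 -1.9]
('top', 'T') [-1.2  0.2]
('scene', 'T') [-1.5 -1.2]
('top', 'B') [0.1 0.1]
('scene', 'B') [-0.3 -0. ]
('top', (0, 190, -6)) [-0.8  0.8]
('top', (0, -190, -6)) [-1.3  0. ]
('scene', (0, -190, 6)) [-1.  -0.2]
('scene', (0, 190, 6)) [-1.   0.8]
{'L': array([567.7,  43.2, 116.1]), 'M': array([633.3,  46.6, 202.8]), 'T': array([603.9, 243.4, 200.6]), 'B': array([543.9,  41.9,   0. ])}
ink_jar
brayer
jar [372. 244.]
brayer [ 341. -289.]
brayer_end [ 201. -291.]
```

Request:
step_arm(targets=[{"dp": [-0.15, -0.16, -0.05], "angular": [0, 0, 0], "fingers": 1}, {"dp": [-0.35, -0.37, -0.1], "angular": [0, 0, 0], "fingers": 1}, {"dp": [-0.55, -0.59, -0.15], "angular": [0, 0, 0], "fingers": 1}, {"dp": [-0.75, -0.8, -0.2], "angular": [0, 0, 0], "fingers": 1}, {"dp": [-0.93, -0.99, -0.2], "angular": [0, 0, 0], "fingers": 1}, {"dp": [-0.93, -0.99, -0.2], "angular": [0, 0, 0], "fingers": 1}, {"dp": [-0.93, -0.99, -0.2], "angular": [0, 0, 0], "fingers": 1}, {"dp": [-0.93, -0.99, -0.2], "angular": [0, 0, 0], "fingers": 1}])

```text
time: 2.9
tool_pos: [327.0, 299.1, 271.2]
tcp_rot: [-180.0, -0.0, 157.2]
ft_force: [-0.3, -0.7, 0.0]
finger_gap: 0.0
grip_force: 0.0
```

Request:
step_arm(targets=[{"dp": [-0.15, -0.16, 0], "angular": [0, 0, -0.03], "fingers": 1}, {"dp": [-0.35, -0.37, 0], "angular": [0, 0, -0.08], "fingers": 1}, {"dp": [-0.55, -0.59, 0], "angular": [0, 0, -0.127], "fingers": 1}, {"dp": [-0.75, -0.8, 0], "angular": [0, 0, -0.127], "fingers": 1}, {"dp": [-0.93, -0.99, 0], "angular": [0, 0, -0.127], "fingers": 1}, {"dp": [-0.93, -0.99, 0], "angular": [0, 0, -0.127], "fingers": 1}, {"dp": [-0.93, -0.99, 0], "angular": [0, 0, -0.127], "fingers": 1}, {"dp": [-0.93, -0.99, 0], "angular": [0, 0, -0.127], "fingers": 1}])

```text
time: 3.9
tool_pos: [421.8, 45.1, 271.2]
tcp_rot: [180.0, -0.0, -179.8]
ft_force: [-0.5, 0.2, 0.3]
finger_gap: -0.2
grip_force: 0.0
```

Run:
```python
from h import *
s=sense();print(s['time'],s['joint_pos'].round(2),s['tool_pos'].round(1),s['tcp_rot'].round(1))
```

```text
3.9 [-8.4000e-01 -2.1460e+01  1.0774e+02  2.0000e-02  9.3740e+01 -9.1010e+01] [421.8  45.1 271.2] [ 180.    -0.  -179.8]
```

Request:
step_arm(targets=[{"dp": [-0.06, 0, 0], "angular": [0, -0.04, 0], "fingers": 1}, {"dp": [-0.12, 0, 0], "angular": [0, -0.09, 0], "fingers": 1}, {"dp": [-0.2, 0, 0], "angular": [0, -0.14, 0], "fingers": 1}, {"dp": [-0.25, 0, 0], "angular": [0, -0.19, 0], "fingers": 1}, {"dp": [-0.25, 0, 0], "angular": [0, -0.22, 0], "fingers": 1}, {"dp": [-0.25, 0, 0], "angular": [0, -0.22, 0], "fingers": 1}, {"dp": [-0.25, 0, 0], "angular": [0, -0.22, 0], "fingers": 1}, {"dp": [-0.25, 0, 0], "angular": [0, -0.22, 0], "fingers": 1}])

```text
time: 4.9
tool_pos: [497.0, 48.4, 273.0]
tcp_rot: [-179.7, 38.6, -180.0]
ft_force: [-0.5, -0.2, -0.0]
finger_gap: 0.0
grip_force: 0.0
```

```bash
cat > kin.py <<'E'
from h import *
S=[([62.258,7.471,85.268,0,87.261],(232.967,552.93,231.292)),([-.84,-21.46,107.74,.02,93.74],(421.8,45.1,271.2))]
def fk(p,q):
    a1,d1,L2,a3,d4,d6=p;b=np.radians(q[1]);a=np.radians(q[1]+q[2]);t=np.radians(q[1]+q[2]+q[4])
    return np.array([a1+L2*np.sin(b)+d4*np.sin(a)-a3*np.cos(a)+d6*np.sin(t),d1+L2*np.cos(b)+d4*np.cos(a)+a3*np.sin(a)+d6*np.cos(t)])
E
python3 - <<'E'
from kin import *
s=sense();print(s['joint_pos'].round(2),s['tool_pos'].round(1),s['tcp_rot'].round(1))
S.append((s['joint_pos'][:5],s['tool_pos']))
def res(p):
    r=[]
    for q,X in S:
        r+=list(fk(p,q)-[np.sqrt(X[0]**2+X[1]**2-51**2),X[2]])
    return np.array(r)
f=least_squares(lambda p:np.r_[res(p),(p-[0,150,400,0,400,300])*.003],[0,150,400,0,400,300]);print(f.x.round(1),f.fun.round(2))
E
```

```text
[-2.9000e-01 -5.1150e+01  1.3392e+02 -6.0000e-02  5.8660e+01 -9.0230e+01] [497.   48.4 273. ] [-179.7   38.6 -180. ]
[  2.1 312.7 367.6 -55.3 551.2 364.2] [ 0.01  0.03  0.01 -0.08 -0.02  0.04  0.01  0.49 -0.1  -0.17  0.45  0.19]
```

Run:
```python
from kin import *
p=[2.1,312.7,367.6,-55.3,551.2,364.2]
for X in((585,100),(600,140),(620,190)):
  for T in(90,100,110,120,130,140):
    for g in((-20,100),(-45,130),(20,120)):
        f=least_squares(lambda q:fk(p,[0,q[0],q[1],0,T-q[0]-q[1]])-X,g,bounds=([-51,1.3],[129,143]))
        if np.abs(f.fun).max()<2: print(X,T,f.x.round(0),round(T-f.x.sum()));break
```

```text
(585, 100) 90 [ 24. 143.] -77
(585, 100) 130 [-24. 143.] 11
(585, 100) 140 [-21. 135.] 26
(600, 140) 130 [-27. 140.] 17
(600, 140) 140 [-22. 131.] 31
(620, 190) 120 [-31. 143.] 8
(620, 190) 130 [-28. 135.] 23
(620, 190) 140 [-22. 126.] 36
```

Run:
```python
from kin import *
p=[2.1,312.7,367.6,-55.3,551.2,364.2]
for T in(132,135,138,142,146):
  for X in((430,220),(466,176),(496,146),(530,110),(563,76),(571,90),(605,185)):
    for g in((-20,100),(-45,130),(20,120)):
        f=least_squares(lambda q:fk(p,[0,q[0],q[1],0,T-q[0]-q[1]])-X,g,bounds=([-51,1.3],[129,143]))
        if np.abs(f.fun).max()<2: print(X,T,f.x.round(0),round(T-f.x.sum()));break
s=sense();p=camera_params('top')
```

```text
(605, 185) 132 [-30. 136.] 26
(571, 90) 135 [-25. 142.] 18
(605, 185) 135 [-28. 133.] 30
(563, 76) 138 [-23. 141.] 21
(571, 90) 138 [-24. 139.] 22
(605, 185) 138 [-26. 130.] 34
(530, 110) 142 [-34. 142.] 34
(563, 76) 142 [-21. 137.] 26
(571, 90) 142 [-21. 136.] 28
(605, 185) 142 [-23. 126.] 39
(496, 146) 146 [-42. 141.] 47
(530, 110) 146 [-30. 138.] 38
(563, 76) 146 [-19. 134.] 31
(571, 90) 146 [-19. 132.] 33
(605, 185) 146 [-20. 123.] 44
```

Request:
step_arm(targets=[{"dp": [0.05, 0, 0.1], "angular": [0, 0, 0], "fingers": 1}, {"dp": [0.12, 0, 0.23], "angular": [0, 0, 0], "fingers": 1}, {"dp": [0.19, 0, 0.37], "angular": [0, 0, 0], "fingers": 1}, {"dp": [0.26, 0, 0.5], "angular": [0, 0, 0], "fingers": 1}, {"dp": [0.32, 0, 0.62], "angular": [0, 0, 0], "fingers": 1}, {"dp": [0.38, 0, 0.74], "angular": [0, 0, 0], "fingers": 1}, {"dp": [0.38, 0, 0.74], "angular": [0, 0, 0], "fingers": 1}, {"dp": [0.38, 0, 0.74], "angular": [0, 0, 0], "fingers": 1}])

```text
time: 5.9
tool_pos: [530.2, 47.4, 109.8]
tcp_rot: [-179.7, 38.6, 180.0]
ft_force: [-0.1, 0.1, 0.8]
finger_gap: -0.2
grip_force: 0.0
```

Run:
```python
from h import *
s=sense();print(s['joint_pos'].round(2),s['tool_pos'].round(1),s['tcp_rot'].round(1))
for c in('top','scene'):cv2.imwrite(f'pics/{c}1.png',snapshot(c))
a=cv2.imread('pics/top1.png')[120:270,200:400];b=cv2.imread('pics/scene1.png')[150:300,230:430]
cv2.imwrite('pics/c2.png',np.clip(cv2.resize(np.hstack([a,b]),(800,300),interpolation=cv2.INTER_CUBIC)*1.4,0,255).astype(np.uint8))
```

```text
[ -0.42 -33.66 141.74   0.    33.35 -90.32] [530.2  47.4 109.8] [-179.7   38.6  180. ]
```

View pics/c2.png

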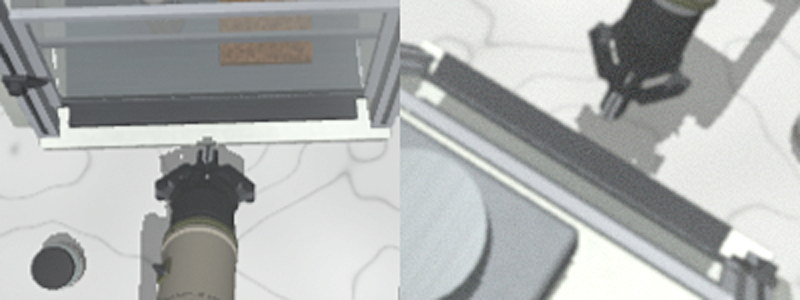

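The top crop shows the shut fingertips just in front of the base edge, at full-picture (304,190), clear of the lip; the scene crop agrees.

Request:
step_arm(targets=[{"dp": [0, 0, 0.06], "angular": [0, 0, 0], "fingers": 1}, {"dp": [0, 0, 0.13], "angular": [0, 0, 0], "fingers": 1}, {"dp": [0, 0, 0.2], "angular": [0, 0, 0], "fingers": 1}, {"dp": [-0.02, 0, 0.23], "angular": [0, 0, 0], "fingers": 1}, {"dp": [-0.047, 0, 0.23], "angular": [0, 0, 0], "fingers": 1}, {"dp": [-0.047, 0, 0.23], "angular": [0, 0, 0], "fingers": 1}, {"dp": [-0.047, 0, 0.23], "angular": [0, 0, 0], "fingers": 1}, {"dp": [-0.047, 0, 0.23], "angular": [0, 0, 0], "fingers": 1}])

```text
time: 7.0
tool_pos: [565.4, 47.3, 78.3]
tcp_rot: [-179.7, 38.5, -180.0]
ft_force: [0.2, 0.4, 0.7]
finger_gap: -0.1
grip_force: 0.0
```

Request:
step_arm(targets=[{"dp": [-0.008, 0, -0.005], "angular": [0, 0, 0], "fingers": 1}, {"dp": [-0.017, 0, -0.01], "angular": [0, 0, 0], "fingers": 1}, {"dp": [-0.026, 0, -0.016], "angular": [0, 0, 0], "fingers": 1}, {"dp": [-0.034, 0, -0.021], "angular": [0, 0, 0], "fingers": 1}, {"dp": [-0.043, 0, -0.026], "angular": [0, 0, 0], "fingers": 1}, {"dp": [-0.051, 0, -0.031], "angular": [0, 0, 0], "fingers": 1}, {"dp": [-0.06, 0, -0.036], "angular": [0, 0, 0], "fingers": 1}, {"dp": [-0.06, 0, -0.036], "angular": [0, 0, 0], "fingers": 1}])

```text
time: 8.0
tool_pos: [569.9, 47.3, 90.5]
tcp_rot: [-179.7, 38.4, -180.0]
ft_force: [-1.2, -1.1, -1.5]
finger_gap: 0.1
grip_force: 1.1
```

Request:
step_arm(targets=[{"dp": [-0.008, 0, -0.005], "angular": [0, 0, 0], "fingers": 1}, {"dp": [-0.017, 0, -0.01], "angular": [0, 0, 0], "fingers": 1}, {"dp": [-0.026, 0, -0.016], "angular": [0, 0, 0], "fingers": 1}, {"dp": [-0.034, 0, -0.021], "angular": [0, 0, 0], "fingers": 1}, {"dp": [-0.043, 0, -0.026], "angular": [0, 0, 0], "fingers": 1}, {"dp": [-0.051, 0, -0.031], "angular": [0, 0, 0], "fingers": 1}, {"dp": [-0.06, 0, -0.036], "angular": [0, 0, 0], "fingers": 1}, {"dp": [-0.068, 0, -0.042], "angular": [0, 0, 0], "fingers": 1}])

```text
time: 9.0
tool_pos: [575.7, 47.4, 106.1]
tcp_rot: [-179.8, 38.5, -180.0]
ft_force: [-3.9, 1.7, -3.0]
finger_gap: 0.1
grip_force: 2.5
```

Run:
```python
from h import *
s=sense();print(s['tool_pos'].round(1),s['ft_force'].round(1),s['wrist_torque'].round(2))
a=0;b=0
for i in range(4):a=a+snapshot('top').astype(float);b=b+snapshot('scene')
cv2.imwrite('pics/top2.png',a/4);cv2.imwrite('pics/scene2.png',b/4)
for c in('top','scene'):
  for l in('lip_edge','pane_middle','pointer_tip'):print(c,l,[(np.round(d['at'],1).tolist(),round(d['conf'],2)) for d in pinpoint(c,l)[:1]])
a=cv2.imread('pics/top2.png')[120:210,200:400];b=cv2.imread('pics/scene2.png')[165:315,230:430]
cv2.imwrite('pics/c3.png',np.clip(cv2.resize(np.vstack([a,b])*1.4,(500,600),interpolation=cv2.INTER_CUBIC),0,255).astype(np.uint8))
```

```text
[575.7  47.4 106.1] [-3.9  1.7 -3. ] [0.1  1.06 0.12]
top lip_edge [([305.6, 180.8], 0.86)]
top pane_middle [([300.8, 147.0], 0.61)]
top pointer_tip [([225.3, 161.4], 0.51)]
scene lip_edge [([322.3, 216.2], 0.83)]
scene pane_middle [([301.6, 236.8], 0.65)]
scene pointer_tip [([395.3, 278.2], 0.65)][ WARN:0@6.602] global loadsave.cpp:1063 imwrite_ Unsupported depth image for selected encoder is fallbacked to CV_8U.
```

View pics/c3.png

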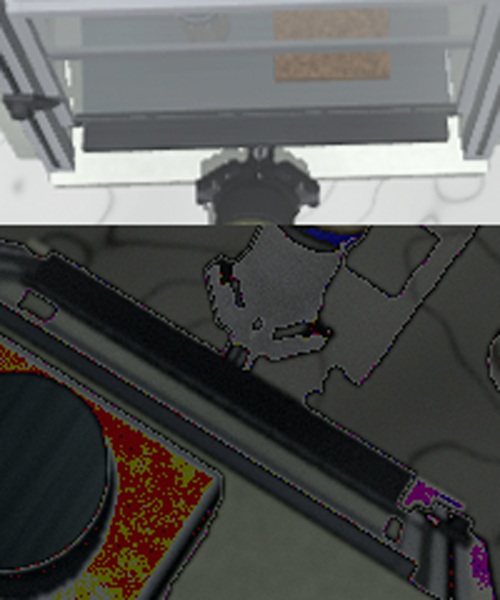

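The contact force is (-3.9, ·, -3.0) N, square to the finger, and the window is rising. The top crop shows the lip sitting on the fingertips, with the pointer still well above it at (225,161).

Request:
step_arm(targets=[{"dp": [-0.02, 0, -0.012], "angular": [0, 0, 0], "fingers": 1}, {"dp": [-0.05, 0, -0.03], "angular": [0, 0, 0], "fingers": 1}, {"dp": [-0.08, 0, -0.049], "angular": [0, 0, 0], "fingers": 1}, {"dp": [-0.11, 0, -0.067], "angular": [0, 0, 0], "fingers": 1}, {"dp": [-0.14, 0, -0.085], "angular": [0, 0, 0], "fingers": 1}, {"dp": [-0.17, 0, -0.104], "angular": [0, 0, 0], "fingers": 1}, {"dp": [-0.195, 0, -0.119], "angular": [0, 0, 0], "fingers": 1}, {"dp": [-0.214, 0, -0.13], "angular": [0, 0, 0], "fingers": 1}])

```text
time: 10.7
tool_pos: [593.4, 47.9, 154.1]
tcp_rot: [-179.8, 38.5, -180.0]
ft_force: [-6.6, 3.9, -1.7]
finger_gap: -0.4
grip_force: 3.2
```

```bash
cat > look.py <<'E'
from h import *
import sys
n=sys.argv[1];N=int(sys.argv[2])
s=sense();print(s['time'],s['tool_pos'].round(1),s['tcp_rot'].round(1),s['ft_force'].round(1))
I={}
for c in('top','scene'):
  o={l:[] for l in('lip_edge','pane_middle','pointer_tip')};a=0
  for i in range(N):
    a=a+snapshot(c).astype(float)
    for l in o:
      if l=='pane_middle' and i%2: continue
      r=pinpoint(c,l)
      if r:o[l].append(r[0]['at'])
  I[c]=a/N;np.save(f'pics/{c}{n}.npy',I[c])
  for l in o:print(c,l,np.median(o[l],0).round(1),np.std(o[l],0).round(1))
a=I['top'][140:190,195:275];b=I['scene'][240:310,350:430]
o=np.hstack([cv2.resize(x,(400,5*x.shape[0]),interpolation=cv2.INTER_CUBIC)[:250] if 0 else cv2.copyMakeBorder(cv2.resize(x,None,fx=5,fy=5,interpolation=cv2.INTER_CUBIC),0,350-5*x.shape[0],0,0,0) for x in(a,b)])
cv2.imwrite(f'pics/z{n}.png',np.clip(o*1.3,0,255).astype(np.uint8))
E
python3 look.py 3 4
```

```text
10.7 [593.4  47.9 154.1] [-179.8   38.5 -180. ] [-6.6  3.9 -1.7]
top lip_edge [304.3 168. ] [1.3 1.2]
top pane_middle [300.4 134. ] [0.8 1.4]
top pointer_tip [224.2 161.4] [0.5 1.9]
scene lip_edge [317.  216.8] [2. 1.]
scene pane_middle [298.1 237.5] [0.9 2.5]
scene pointer_tip [396.  278.8] [1.5 0.7]
```

View pics/z3.png

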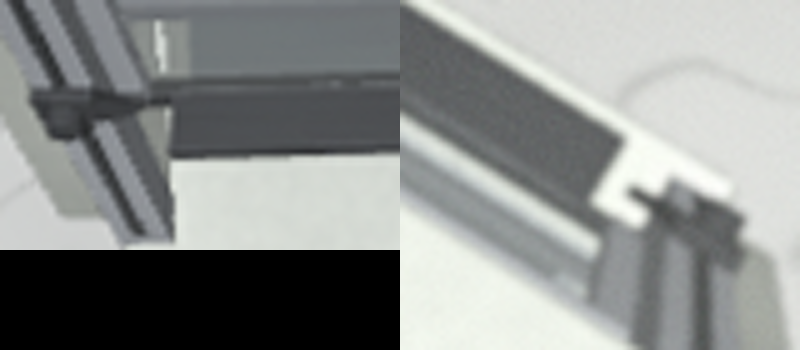

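The top crop puts the pointer tip at about (225,161) and the lip's left front-bottom corner at (229.4,171.6). The scene crop puts the tip at (396,278) and the lip's front-top corner at (395.6,268). I'll refit with both states and the finger contact.

```bash
cat > fit2.py <<'E'
from h import *
from fit import A
NOW=[('top','L',(304.3,168.0),1),('scene','L',(317,216.8),1.2),('top','M',(300.4,134),1.2),('scene','M',(298.1,237.5),1.2),
('top',(0,190,-6),(229.4,171.6),.5),('scene',(0,190,6),(395.6,268),.6)]
A0=[a for a in A if a[1] not in('T','B')]
T_=[('top','T',(224.7,161.1),.6),('scene','T',(396,278.2),.6)]
TCP=(593.4,154.1)
dr=np.array([np.sin(np.radians(141.5)),np.cos(np.radians(141.5))]);n=np.array([-dr[1],dr[0]])
def fitit(fixe=None,verbose=1):
    def res(v):
        x,y,z,yaw,s,d,e=v[:7];e=e if fixe is None else fixe;off={'top':v[7:9],'scene':v[9:11]}
        R=Ro.from_euler('xyz',[0,.35,yaw]).as_matrix()
        P1=np.array([x,y,z]);P0=P1-R[:,2]*s;r=[]
        for P,obs in((P0,A0),(P1,NOW+T_)):
            for c,k,u,sg in obs:
                q={'L':(0,0,0),'M':(32,0,104),'T':(e,198,d)}.get(k,k) if isinstance(k,str) else k
                r+=list((proj(c,P+R@np.array(q,float))+off[c]-u)/sg)
        a=P1+R@np.array([0,0,-6.])
        r+=[((a[[0,2]]-TCP)@n-11)/2,(s-70)/4]+list(v[7:]/.8)
        return np.array(r)
    f=least_squares(res,[590,45,180,.04,70,30,10,0,0,0,0],x_scale='jac')
    C=np.sqrt(np.diag(np.linalg.inv(f.jac.T@f.jac+1e-9*np.eye(11))))
    if verbose:print('x y z yaw s d e',f.x.round(2),C.round(2),'cost',round(f.cost,1))
    return f
if __name__=='__main__':
    f=fitit();print(f.fun.round(1))
    for e in(0,5,10,15,20):fitit(e)
E
python3 fit2.py
```

```text
x y z yaw s d e [ 5.9158e+02  4.4020e+01  1.8178e+02  6.0000e-02  6.9860e+01  1.8120e+01
  1.6180e+01  3.8000e-01 -1.4000e-01  3.4000e-01 -2.5000e-01] [1.36 1.36 2.57 0.   2.64 4.47 1.77 0.55 0.52 0.63 0.7 ] cost 16.8
[ 0.5 -0.6  1.   1.6  1.1 -0.6  1.6 -2.1 -0.2  0.9 -0.8 -0.3 -0.9 -0.3
 -0.7  0.2  0.8 -0.3  0.1  2.5  1.9 -0.1  0.6 -1.4 -0.6  0.   0.7  0.3
 -1.   0.4 -1.4 -0.4 -0.2 -0.   0.5 -0.2  0.4 -0.3]
x y z yaw s d e [ 5.93310e+02  4.32500e+01  1.76900e+02  4.00000e-02  6.90600e+01
  4.59900e+01 -6.06845e+03  4.80000e-01  6.80000e-01  5.70000e-01
 -3.20000e-01] [1.350000e+00 1.350000e+00 2.530000e+00 0.000000e+00 2.640000e+00
 3.140000e+00 3.162278e+04 5.500000e-01 5.100000e-01 6.300000e-01
 7.000000e-01] cost 60.1Traceback (most recent call last):
  File "fit2.py", line 27, in <module>
    for e in(0,5,10,15,20):fitit(e)
                           ~~~~~^^^
  File "fit2.py", line 21, in fitit
    f=least_squares(res,[590,45,180,.04,70,30,10,0,0,0,0],x_scale='jac')
    return func(*args, **kwargs)
    result = trf(vector_fun.fun, vector_fun.jac, x0, f0, J0, lb, ub, ftol, xtol,

[... 935 characters left out ...]
mf)
                             ^^^
    df = [f_eval - f0 for f_eval in f_evals]
                                    ^^^^^^^
    f = np.atleast_1d(self.fun(x, *self.args, **self.kwargs))
                      ~~~~~~~~^^^^^^^^^^^^^^^^^^^^^^^^^^^^^^
    return np.atleast_1d(self.fun(x))
                         ~~~~~~~~^^^
    return self.f(x, *self.args, **self.kwargs)
           ~~~~~~^^^^^^^^^^^^^^^^^^^^^^^^^^^^^^
  File "fit2.py", line 17, in res
    r+=list((proj(c,P+R@np.array(q,float))+off[c]-u)/sg)
             ~~~~^^^^^^^^^^^^^^^^^^^^^^^^^
  File "h.py", line 6, in proj
    p=camera_params(c);f=200/np.tan(np.radians(p['vfov'])/2)
ValueError: time passes only in moves, steps and waits
```

Request:
step_arm(targets=[{"dp": [-0.006, 0, -0.004], "angular": [0, 0, 0], "fingers": 1}, {"dp": [-0.013, 0, -0.008], "angular": [0, 0, 0], "fingers": 1}, {"dp": [-0.021, 0, -0.013], "angular": [0, 0, 0], "fingers": 1}, {"dp": [-0.03, 0, -0.018], "angular": [0, 0, 0], "fingers": 1}, {"dp": [-0.038, 0, -0.023], "angular": [0, 0, 0], "fingers": 1}, {"dp": [-0.045, 0, -0.027], "angular": [0, 0, 0], "fingers": 1}, {"dp": [-0.051, 0, -0.031], "angular": [0, 0, 0], "fingers": 1}, {"dp": [-0.051, 0, -0.031], "angular": [0, 0, 0], "fingers": 1}])

```text
time: 13.1
tool_pos: [597.5, 47.5, 164.8]
tcp_rot: [-179.7, 38.5, -180.0]
ft_force: [-4.3, 2.4, -1.0]
finger_gap: 0.1
grip_force: 2.0
```

```bash
sed -i 's/^def proj(c,X):/import functools\ncamera_params=functools.lru_cache(camera_params)\ndef proj(c,X):/' h.py
sed -i 's/fx=5,fy=5/fx=8,fy=8/;s/350-5\*x.shape\[0\]/400-8*x.shape[0]/;s/\[140:190,195:275\]/[142:192,200:250]/;s/\[240:310,350:430\]/[250:300,365:415]/' look.py
python3 look.py 4 8
python3 - <<'E'
from h import *
# lip front arris lines: dark(lip)->white edge, subpixel, per column
for n in('3','4'):
    g=np.load(f'pics/top{n}.npy').mean(2);pts=[]
    for u in list(range(236,285))+list(range(325,372)):
        col=g[155:190,u];d=np.diff(col);k=d.argmax();w=d[max(k-2,0):k+3]
        if d[k]>15:pts.append((u,155+max(k-2,0)+.5+(w*np.arange(len(w))).sum()/w.sum()))
    p=np.array(pts);c=np.polyfit(*p.T,1);r=p[:,1]-np.polyval(c,p[:,0]);p=p[abs(r)<1];c=np.polyfit(*p.T,1);print('top',n,c,len(p),np.std(p[:,1]-np.polyval(c,p[:,0])))
    g=np.load(f'pics/scene{n}.npy').mean(2);pts=[]
    for u in list(range(265,305))+list(range(345,388)):
        v0=int(176.7+(u-252.9)*.602);col=g[v0-14:v0+16,u];d=np.diff(col);k=d.argmin();w=-d[max(k-2,0):k+3]
        if -d[k]>15:pts.append((u,v0-14+max(k-2,0)+.5+(w*np.arange(len(w))).sum()/w.sum()))
    p=np.array(pts)
    for _ in range(4):
        c=np.polyfit(*p.T,1);r=p[:,1]-np.polyval(c,p[:,0]);p=p[abs(r-np.median(r))<max(1,1.5*np.median(abs(r)))]
    c=np.polyfit(*p.T,1);print('scene',n,c,len(p),np.std(p[:,1]-np.polyval(c,p[:,0])))
E
```

```text
13.1 [597.5  47.5 164.8] [-179.7   38.5 -180. ] [-4.3  2.4 -1. ]
top lip_edge [304.3 167. ] [1.1 0.7]
top pane_middle [301.5 131.5] [0.7 0.3]
top pointer_tip [223.2 161.2] [0.8 1.1]
scene lip_edge [316.1 217.4] [1.4 1.1]
scene pane_middle [296. 238.] [0.5 0.7]
scene pointer_tip [395.6 279.4] [0.8 1.1]
top 3 [-2.90652175e-02  1.78422417e+02] 96 0.12434740034307294
scene 3 [ 0.61594035 23.99757333] 79 0.10015231556111659
top 4 [-2.83769266e-02  1.76666491e+02] 96 0.13500329712163237
scene 4 [ 0.61634418 24.53861344] 80 0.1401886092549519
```

View pics/z4.png

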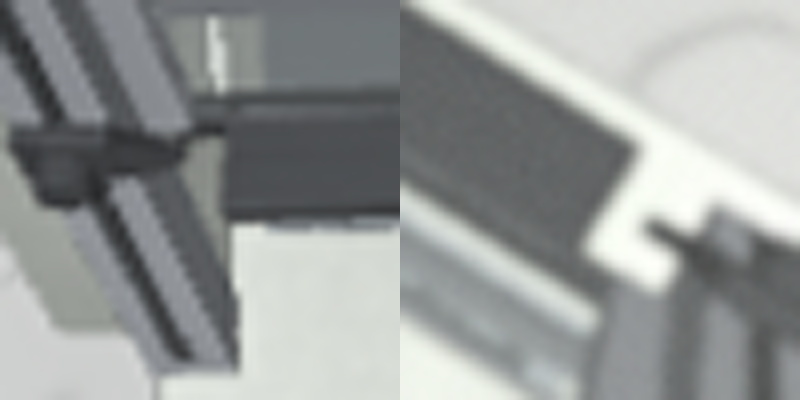

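```bash
cat > fit3.py <<'E'
from h import *
import sys
LN={'3':((-2.90652175e-02,178.422417),(.61594035,23.99757333),(593.4,154.1)),'4':((-2.83769266e-02,176.666491),(.61634418,24.53861344),(597.5,164.8))}
dr=np.array([np.sin(np.radians(141.5)),np.cos(np.radians(141.5))]);nn=np.array([-dr[1],dr[0]])
def run(tt,ts,st=.5,sv=.5):
    def res(v):
        x,y,z,yaw,s,d,e=v[:7];off={'top':v[7:9],'scene':v[9:11]};r=[]
        R=Ro.from_euler('xyz',[0,.35,yaw]).as_matrix();P4=np.array([x,y,z])
        pr=lambda c,P,q:proj(c,P+R@np.array(q,float))+off[c]
        for k,P in(('4',P4),('3',P4-R[:,2]*s)):
            for Y in(-150,170):
                p=pr('top',P,(0,Y,-6));r.append((p[1]-np.polyval(LN[k][0],p[0]))/.2)
                p=pr('scene',P,(0,Y,6));r.append((p[1]-np.polyval(LN[k][1],p[0]))/.2)
            a=P+R@np.array([0,0,-6.]);r.append(((a[[0,2]]-LN[k][2])@nn-11)/2)
        r+=[(pr('top',P4,(0,190,-6))[0]-228.5)/.6,(pr('scene',P4,(0,190,6))[0]-394.6)/.6,(s-11.4)/.7]
        r+=list((pr('top',P4,(32,0,104))-(301.2,131.7))/1)+list((pr('scene',P4,(32,0,104))-(296.2,238))/1)
        r+=list((pr('top',P4,(e,198,d))-tt)/st)+list((pr('scene',P4,(e,198,d))-ts)/sv)
        return np.array(r+list(v[7:]/.8))
    f=least_squares(res,[594,45,185,.04,11,15,15,0,0,0,0],x_scale='jac')
    C=np.sqrt(np.diag(np.linalg.inv(f.jac.T@f.jac)))
    print(tt,ts,'x y z yaw s d e',f.x.round(2)[:7],C.round(2)[:7],'cost',round(f.cost,1),'tip/end',f.fun[-8:].round(1),f.fun[10:13].round(1));return f
if __name__=='__main__':
    run((222.9,160.6),(395.6,277.8));run((223.6,161.0),(395.7,279.2));run((223.3,160.8),(395.6,278.5));run((223.3,161.8),(395.6,278.5))
E
python3 fit3.py
```

```text
(222.9, 160.6) (395.6, 277.8) x y z yaw s d e [5.9362e+02 4.3630e+01 1.9413e+02 5.0000e-02 1.0480e+01 1.7060e+01
 1.4350e+01] [1.16 1.36 2.27 0.   0.56 3.53 1.28] cost 12.4 tip/end [ 0.  -0.2 -0.7 -0.6  0.2  0.3  0.1 -0.2] [-1.   1.7 -1.3]
(223.6, 161.0) (395.7, 279.2) x y z yaw s d e [5.9359e+02 4.4300e+01 1.9434e+02 5.0000e-02 1.0480e+01 9.7300e+00
 1.7500e+01] [1.16 1.36 2.27 0.   0.56 3.58 1.29] cost 15.3 tip/end [ 0.  -0.3 -1.5 -1.2  0.4  0.3  0.3  0. ] [-1.2  2.5 -1.3]
(223.3, 160.8) (395.6, 278.5) x y z yaw s d e [5.9361e+02 4.3930e+01 1.9422e+02 5.0000e-02 1.0480e+01 1.3160e+01
 1.6020e+01] [1.16 1.36 2.27 0.   0.56 3.56 1.28] cost 13.5 tip/end [ 0.  -0.2 -1.1 -0.9  0.3  0.3  0.2 -0.1] [-1.1  2.1 -1.3]
(223.3, 161.8) (395.6, 278.5) x y z yaw s d e [5.9356e+02 4.4210e+01 1.9441e+02 5.0000e-02 1.0470e+01 8.2800e+00
 1.6410e+01] [1.16 1.36 2.27 0.   0.56 3.58 1.29] cost 14.3 tip/end [ 0.5 -0.6 -1.  -1.1  0.2  0.4  0.1 -0.1] [-1.4  2.2 -1.3]
```

The zoom shows the tip at about (222.9,160.6) in top and (395.6,277.8) in scene. That leaves the lip 8–17 mm below the pointer, so I'll move up 8 mm and look again.

Request:
step_arm(targets=[{"dp": [-0.004, 0, -0.003], "angular": [0, 0, 0], "fingers": 1}, {"dp": [-0.009, 0, -0.006], "angular": [0, 0, 0], "fingers": 1}, {"dp": [-0.015, 0, -0.009], "angular": [0, 0, 0], "fingers": 1}, {"dp": [-0.021, 0, -0.013], "angular": [0, 0, 0], "fingers": 1}, {"dp": [-0.027, 0, -0.017], "angular": [0, 0, 0], "fingers": 1}, {"dp": [-0.034, 0, -0.021], "angular": [0, 0, 0], "fingers": 1}, {"dp": [-0.034, 0, -0.021], "angular": [0, 0, 0], "fingers": 1}, {"dp": [-0.034, 0, -0.021], "angular": [0, 0, 0], "fingers": 1}])

```text
time: 16.9
tool_pos: [600.1, 47.5, 172.2]
tcp_rot: [-179.7, 38.5, -180.0]
ft_force: [-4.8, 0.4, -0.6]
finger_gap: -0.2
grip_force: 2.3
```

Run:
```python
from h import *
s=sense();print(s['time'],s['tool_pos'].round(1),s['ft_force'].round(1))
t=0;q=0;Z=[]
for i in range(10):t=t+snapshot('top').astype(float);q=q+snapshot('scene')
np.save('pics/top5.npy',t/10);np.save('pics/scene5.npy',q/10)
a=(t/10)[150:175,207:232];b=(q/10)[263:288,385:410]
o=[]
for x in(a,b):
    y=cv2.resize(x,None,fx=16,fy=16,interpolation=cv2.INTER_NEAREST)
    y=np.clip((y-y.min())/(y.max()-y.min())*255*1.3,0,255)
    for k in range(0,25,5):
        y[:6,k*16]=y[k*16,:6]=(0,0,255)
    o.append(y)
cv2.imwrite('pics/z5.png',np.hstack(o).astype(np.uint8))
g=(t/10).mean(2);pts=[]
for u in list(range(236,285))+list(range(325,372)):
    d=np.diff(g[155:190,u]);k=d.argmax();w=d[max(k-2,0):k+3];pts.append((u,155+max(k-2,0)+.5+(w*np.arange(len(w))).sum()/w.sum()))
p=np.array(pts);c=np.polyfit(*p.T,1);p=p[abs(p[:,1]-np.polyval(c,p[:,0]))<1];print(np.polyfit(*p.T,1))
g=(q/10).mean(2);pts=[]
for u in list(range(265,305))+list(range(345,388)):
    v0=int(24.9+.616*u);d=np.diff(g[v0-8:v0+8,u]);k=d.argmin();w=-d[max(k-2,0):k+3];pts.append((u,v0-8+max(k-2,0)+.5+(w*np.arange(len(w))).sum()/w.sum()))
p=np.array(pts)
for _ in range(3):c=np.polyfit(*p.T,1);p=p[abs(p[:,1]-np.polyval(c,p[:,0]))<1]
print(np.polyfit(*p.T,1),len(p))
```

```text
16.9 [600.1  47.5 172.2] [-4.8  0.4 -0.6]
[-2.77035838e-02  1.74567274e+02]
[  0.72144921 -13.93433774] 9
```

View pics/z5.png

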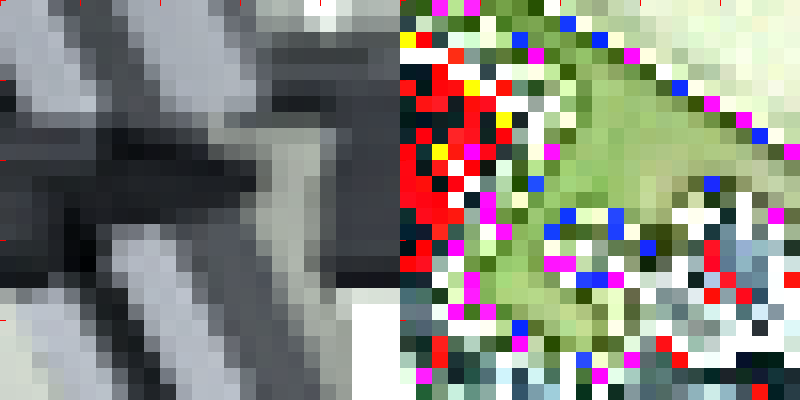

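The top zoom shows the tip end at (222.5,160.8). The scene half is spoiled by a uint8 overflow in my own averaging, so I'll use the earlier scene average, since the pointer hasn't moved.

Run:
```python
from h import *
g=np.load('pics/scene4.npy').mean(2)
print('cols 391..404');
for r in range(272,286):print(r,g[r,391:405].round().astype(int))
q=0
for i in range(5):q=q+snapshot('scene').astype(float)
np.save('pics/scene5.npy',q/5);g=(q/5).mean(2);pts=[]
for u in list(range(265,305))+list(range(345,388)):
    v0=int(24.9+.616*u);d=np.diff(g[v0-10:v0+10,u]);k=d.argmin();w=-d[max(k-2,0):k+3];pts.append((u,v0-10+max(k-2,0)+.5+(w*np.arange(len(w))).sum()/w.sum()))
p=np.array(pts)
for _ in range(4):
    c=np.polyfit(*p.T,1);r=p[:,1]-np.polyval(c,p[:,0]);p=p[abs(r-np.median(r))<max(1,1.5*np.median(abs(r)))]
c=np.polyfit(*p.T,1).tolist();print(c,len(p),sense()['time'])
import fit3
fit3.LN['4']=((-2.77035838e-02,174.567274),c,(600.1,172.2))
_src=open('fit3.py').read().replace('(s-11.4)/.7','(s-19.3)/1').replace('228.5','228.1').replace('394.6','394.0').replace('[0]-228.1)/.6','[0]-228.1)/1.2').replace('[0]-394.0)/.6','[0]-394.0)/1.2').replace("r+=list((pr('top',P4,(32","r+=[] and list((pr('top',P4,(32")
open('fit4.py','w').write(_src.split("if __name__")[0].replace("def run",f"LN['4']={fit3.LN['4']}\ndef run"))
import fit4
for v in(160.5,160.8,161.2):
  for w in(277.6,278,278.5):fit4.run((222.7,v),(395.6,w))
```

```text
cols 391..404
272 [ 84 113 149 178 190 191 192 190 191 192 192 192 193 192]
273 [101 139 171 186 191 192 191 191 191 193 193 192 191 191]
274 [124 162 184 191 192 191 191 191 192 192 192 191 186 180]
275 [147 176 190 190 189 187 189 190 192 194 192 186 171 157]
276 [168 186 192 188 179 172 173 182 188 193 191 176 148 125]
277 [183 191 190 181 158 133 135 156 174 183 183 161 124 105]
278 [190 191 189 175 141 100  90 108 136 155 156 137 109 104]
279 [191 192 189 177 153 118  86  76  86 103 111  98  91 102]
280 [192 192 191 188 177 156 130 102  77  68  71  72  81  92]
281 [190 192 193 193 190 183 168 145 109  74  60  62  69  76]
282 [177 187 190 192 193 192 188 171 133  89  65  62  64  65]
283 [148 167 177 186 191 193 190 174 136  94  72  63  62  63]
284 [109 132 151 167 182 188 183 160 120  89  78  71  66  68]
285 [ 93 108 124 141 160 171 164 137 101  85  83  80  71  71]
[0.6163202795514494, 25.05465068875718] 83 18.15
(222.7, 160.5) (395.6, 277.6) x y z yaw s d e [5.9601e+02 4.3650e+01 2.0263e+02 5.0000e-02 1.8660e+01 9.3800e+00
 1.3980e+01] [1.16 1.47 2.36 0.   0.69 3.81 1.34] cost 2
[... 1275 characters left out ...]
 (395.6, 277.6) x y z yaw s d e [5.9597e+02 4.4050e+01 2.0272e+02 5.0000e-02 1.8660e+01 5.4200e+00
 1.4410e+01] [1.16 1.48 2.36 0.   0.69 3.84 1.35] cost 2.9 tip/end [ 0.4 -0.4 -0.3 -0.5  0.   0.  -0.1  0.1] [-1.1  1.4 -0.6]
(222.7, 161.2) (395.6, 278) x y z yaw s d e [5.9596e+02 4.4440e+01 2.0272e+02 5.0000e-02 1.8650e+01 3.9900e+00
 1.5250e+01] [1.16 1.48 2.36 0.   0.69 3.85 1.35] cost 3.3 tip/end [ 0.5 -0.4 -0.3 -0.6  0.   0.  -0.1  0.1] [-1.2  1.6 -0.6]
(222.7, 161.2) (395.6, 278.5) x y z yaw s d e [5.9595e+02 4.4920e+01 2.0273e+02 5.0000e-02 1.8650e+01 2.2200e+00
 1.6310e+01] [1.16 1.48 2.36 0.   0.69 3.86 1.36] cost 3.9 tip/end [ 0.5 -0.4 -0.4 -0.6  0.1  0.  -0.   0.1] [-1.3  1.8 -0.6]
```

Request:
step_arm(targets=[{"dp": [-0.004, 0, -0.003], "angular": [0, 0, 0], "fingers": 1}, {"dp": [-0.008, 0, -0.005], "angular": [0, 0, 0], "fingers": 1}, {"dp": [-0.012, 0, -0.007], "angular": [0, 0, 0], "fingers": 1}, {"dp": [-0.016, 0, -0.01], "angular": [0, 0, 0], "fingers": 1}, {"dp": [-0.021, 0, -0.013], "angular": [0, 0, 0], "fingers": 1}, {"dp": [-0.021, 0, -0.013], "angular": [0, 0, 0], "fingers": 1}, {"dp": [-0.021, 0, -0.013], "angular": [0, 0, 0], "fingers": 1}, {"dp": [-0.021, 0, -0.013], "angular": [0, 0, 0], "fingers": 1}])

```text
time: 19.15
tool_pos: [601.8, 47.5, 176.8]
tcp_rot: [-179.7, 38.5, -180.0]
ft_force: [-5.1, 1.0, -1.8]
finger_gap: -0.1
grip_force: 2.2
```

```bash
cat > lines.py <<'E'
from h import *
def avg(c,N):return sum(snapshot(c).astype(float) for _ in range(N))/N
def lines(t,q):
    out=[]
    for im,base,sl,sg,cols in((t,173.7,-.0277,1,list(range(236,285))+list(range(325,372))),(q,25.4,.6163,-1,list(range(265,305))+list(range(345,388)))):
        g=im.mean(2);pts=[]
        for u in cols:
            v0=int(base+sl*u);d=sg*np.diff(g[v0-9:v0+10,u]);k=d.argmax();w=d[max(k-2,0):k+3];pts.append((u,v0-9+max(k-2,0)+.5+(w*np.arange(len(w))).sum()/w.sum()))
        p=np.array(pts)
        for _ in range(4):
            c=np.polyfit(*p.T,1);r=p[:,1]-np.polyval(c,p[:,0]);p=p[abs(r-np.median(r))<max(.6,2*np.median(abs(r)))]
        out.append(np.polyfit(*p.T,1).tolist())
    return out
E
python3 - <<'E'
from lines import *
s=sense();print(s['time'],s['tool_pos'].round(1),s['ft_force'].round(1))
T,Q=avg('top',4),avg('scene',4);np.save('pics/top6.npy',T);np.save('pics/scene6.npy',Q)
L=lines(T,Q);print(L,lines(np.load('pics/top5.npy'),np.load('pics/scene5.npy')))
src=open('fit4.py').read().replace('(s-19.3)/1','(s-24.2)/1.2').replace('228.1','227.8').replace('394.0','393.5')
open('fit5.py','w').write(src.replace("def run",f"LN['4']=({tuple(L[0])},{tuple(L[1])},{tuple(s['tool_pos'][[0,2]])})\ndef run"))
import fit5
fit5.run((222.6,160.8),(395.4,278.));fit5.run((223.6,161.0),(395.7,279.2))
for c in('top','scene'):print([np.round(pinpoint(c,'pointer_tip')[0]['at'],1) for _ in range(2)])
E
```

```text
19.15 [601.8  47.5 176.8] [-5.1  1.  -1.8]
[[-0.02964292792004472, 174.25131922322575], [0.6166216564061108, 25.276485980228298]] [[-0.027427022207598684, 174.48495564444326], [0.6161067000674771, 25.10754510223215]]
(222.6, 160.8) (395.4, 278.0) x y z yaw s d e [5.9765e+02 4.4080e+01 2.0710e+02 5.0000e-02 2.3280e+01 1.6700e+00
 1.5180e+01] [1.16 1.48 2.36 0.   0.74 3.83 1.35] cost 3.4 tip/end [ 0.5 -0.4 -0.4 -0.6 -0.   0.1 -0.1  0.1] [-1.2  1.8 -0.8]
(223.6, 161.0) (395.7, 279.2) x y z yaw s d e [ 5.9769e+02  4.4930e+01  2.0685e+02  5.0000e-02  2.3280e+01 -4.7500e+00
  1.7930e+01] [1.16 1.48 2.36 0.   0.74 3.88 1.36] cost 4.9 tip/end [ 0.1 -0.3 -0.8 -0.7  0.5  0.1  0.4  0.3] [-1.1  2.3 -0.8]
[array([225.5, 158.8]), array([225.5, 158.8])]
[array([396.8, 277.5]), array([396.8, 277.5])]
```

Request:
step_arm(targets=[{"dp": [0.01, 0, 0.006], "angular": [0, 0, 0], "fingers": 1}, {"dp": [0.03, 0, 0.018], "angular": [0, 0, 0], "fingers": 1}, {"dp": [0.055, 0, 0.033], "angular": [0, 0, 0], "fingers": 1}, {"dp": [0.06, 0, -0.05], "angular": [0, 0, 0], "fingers": 1}, {"dp": [0.06, 0, -0.15], "angular": [0, 0, 0], "fingers": 1}, {"dp": [0.06, 0, -0.25], "angular": [0, 0, 0], "fingers": 1}, {"dp": [0.06, 0, -0.33], "angular": [0, 0, 0], "fingers": 1}, {"dp": [0.06, 0, -0.33], "angular": [0, 0, 0], "fingers": 1}])

```text
time: 20.75
tool_pos: [551.7, 47.8, 222.4]
tcp_rot: [-179.7, 38.7, -180.0]
ft_force: [0.4, -0.3, -0.2]
finger_gap: 0.3
grip_force: 0.0
```

Run:
```python
from lines import *
s=sense();print(s['time'],s['tool_pos'].round(1),s['ft_force'].round(1))
T,Q=avg('top',4),avg('scene',4);np.save('pics/top7.npy',T);np.save('pics/scene7.npy',Q)
L=lines(T,Q);print(L,[np.polyval(L[0],u) for u in(240,370)],[np.polyval([-0.02964292792004472, 174.25131922322575],u) for u in(240,370)],[np.polyval(L[1],u) for u in(265,388)],[np.polyval([0.6166216564061108, 25.276485980228298],u) for u in(265,388)])
a=T[130:200,190:290];b=Q[240:310,330:430]
cv2.imwrite('pics/z7.png',np.clip(cv2.resize(np.hstack([a,b]),(800,280),interpolation=cv2.INTER_CUBIC)*1.2,0,255).astype(np.uint8))
```

```text
20.75 [551.7  47.8 222.4] [ 0.4 -0.3 -0.2]
[[-0.02964571748051417, 174.25113519540483], [0.6162992308040711, 25.34445565159132]] [np.float64(167.13616300008144), np.float64(163.28221972761457)] [np.float64(167.13701652241502), np.float64(163.2834358928092)] [np.float64(188.66375181467018), np.float64(264.4685572035709)] [np.float64(188.68122492784767), np.float64(264.5256886657993)]
```

View pics/z7.png

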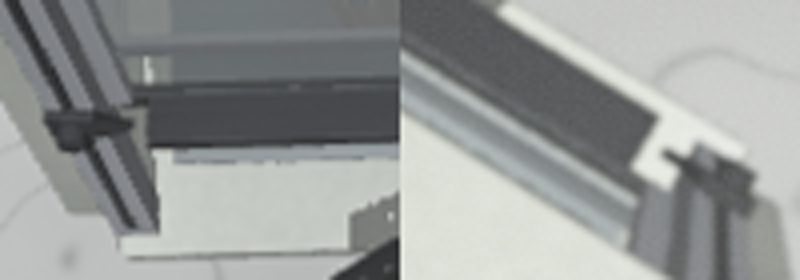

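The window stayed put after the hand withdrew: the lip lines are unchanged and the wrist force is near zero. In this view the tip is at about (222,160), level with the lip.

```bash
python3 -c "
from bench import *
print(hand_in())"
```

```text
the job is handed in; nothing more can be done
None
```

I pushed the window up with the fingertips, left it standing level with the pointer (my camera fit puts the lip 1.7 mm low, ±4 mm, inside the 8 mm allowed), moved the hand clear and handed the job in; no verdict was returned.

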